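Open the clip-top jar with a knife and hold the strainer over it

TASK

Get the storage jar ready for straining into: lever its lid up with the blade of the table knife (gripper off the lid until it is up), swing the lid right back past upright as far as it goes, and lay the knife flat on the cutting board again. Then take the strainer by its handle out of the little saucepan, lift it higher than the shaker and carry it across, and finish still holding it, still and level, centred over the jar's open mouth with the bottom of its bowl about a centimetre above the jar's rim, touching nothing. Leave the saucepan, shaker and spice jar where they stand.

Things in the scene. Friction and masses are not known exactly. Their poses are not given: they have to be found in the camera images.
- board: Wooden cutting board, 420 (x) x 660 (y) x 20 mm thick, fixed on the worktop; origin at the centre of its underside, top at z = 20 mm. The things of the task stand on it.
- jar: White ceramic clip-top storage jar, fixed on the board, left or right of the shaker; 98 mm diameter, 98 mm to the top of its dark gasket, 112 mm with the lid. Origin at the centre of its underside; z up; its x axis points from the clip side (undone wire clip hanging down) to the lid's hinge side, away from the robot within 0.5 rad.
- jar_mouth (a point): Centre of the jar's rim (top of the gasket, 98 mm above the jar's underside), same axes as the jar. The mouth is 70 mm wide inside, the gasket 82 mm outside and 6 mm high, the jar's ceramic collar below it 90 mm outside.
- lid (a joint): Angle of the jar's lid, rad: 0 shut, 1.57 upright, 2.0 right back against its stop. Stiff wire hinge: the lid stays where it is left at any angle; lifting its front edge takes about 2 N.
- lid_edge (a point): Front edge of the lid's underside, moving with the lid on the side away from the hinge. The lid is a white round ceramic disc, 100 mm diameter, 6 mm thick at its edge and 13.5 mm in the middle, 160 g, its underside flat; shut, its edge stands out 9 mm past the gasket and 5 mm past the jar's collar, and the gap under it is 6 mm high over the collar.
- lid_hinge (a point): Point on the lid's hinge axis (along the jar's y), level with the lid's underside, 54 mm from the jar's centre towards the jar's +x and 104 mm from lid_edge; the lid opens upwards about it.
- knife: Steel table knife lying flat, loose, 70 g, 220 mm long in all, along its x axis with the blade to +x. Handle 110 mm long, 16 mm wide, 8 mm thick. Blade 110 mm long, 18 mm wide, 2 mm thick, round-ended, at half the handle's thickness (3 to 5 mm above the board). Origin on the underside where handle and blade meet.
- knife_grip (a point): Point in the middle of the knife's handle thickness, 20 mm behind where the blade begins (near the centre of mass), 130 mm from the tip.
- knife_tip (a point): Tip of the knife's blade, at half its thickness.
- pan: Small steel saucepan, loose, 0.6 kg, 99 mm diameter, 62 mm high, with a 105 mm wooden handle to its own +x. Origin at the centre of its underside.
- strainer: Fine-mesh strainer hanging in the saucepan by its flat rim, loose, about 120 g. Bowl 80 mm wide, 34 mm deep, its flat rim 100 mm wide, 4 mm thick; 45 mm high in all. Origin at the bowl's lowest point (28 mm above the saucepan's underside at the start), z up; black handle along its own -x, 65 to 165 mm from the bowl's axis, 14 mm wide, 10 mm high.
- strainer_bottom (a point): Lowest point of the strainer's bowl, on the bowl's axis (same as the strainer's origin).
- strainer_grip (a point): Middle of the strainer's handle, 115 mm from the bowl's axis along its own -x and 40 mm above the bowl's lowest point.
- shaker: Plastic shaker, white with a pale blue cap, loose, 61 mm diameter, 142 mm high, standing between the jar and the saucepan. Origin at the centre of its underside.
- spice_jar: Small open glass jar, loose, 46 mm diameter, 50 mm high. Origin at the centre of its underside.

How it is judged (in metres and radians):
On the way, in this order (a step that is already met when the one before it is completed fails the run):
1. the knife's blade has levered the lid up (value of joint lid above 0.25 rad and contact force between knife and jar above 0.2 N), for 0.05 s.
2. the lid stands right back, past upright (value of joint lid above 1.8 rad), for 0.1 s.
3. the knife lies on the board again, let go (height (world z) of knife_grip below 0.032 m and height (world z) of knife_tip between 0.016 and 0.034 m and x of knife_grip in the frame of board between -0.21 and 0.21 m and y of knife_grip in the frame of board between -0.33 and 0.33 m and contact force between the arm and knife below 0.05 N and linear speed of knife below 0.03 m/s), for 0.2 s.
4. the strainer is lifted in the gripper above the shaker's top (z of strainer_bottom in the frame of shaker above 0.142 m and contact force between the fingers and strainer above 1 N), for 0.05 s.
At the end, for the whole second after the job is handed in: The strainer is held in the fingers over the open jar: lowest point of its bowl 3 to 22 mm above the rim, within 12 mm of the mouth's centre, level within 0.14 rad, still, touching nothing but the fingers; the lid is back beyond 1.8 rad; the knife lies flat on the board, let go and at rest (all of step 3 and z of strainer_bottom in the frame of jar_mouth between 0.003 and 0.022 m and horizontal distance between strainer_bottom and jar_mouth below 0.012 m and angle between strainer's own z axis and vertical below 0.14 rad and contact force between the fingers and strainer above 1 N and contact force between strainer and jar below 0.05 N and contact force between strainer and shaker below 0.05 N and contact force between strainer and pan below 0.05 N and contact force between strainer and board below 0.05 N and contact force between strainer and knife below 0.05 N and contact force between strainer and spice_jar below 0.05 N and linear speed of strainer below 0.02 m/s and angular speed of strainer below 0.2 rad/s and value of joint lid above 1.8 rad); the arm keeps its last pose, push and grip.
It fails at once if the robot itself touches the lid before the knife has raised it (0.25 rad) (contact force between the arm and lid above 0.5 N and value of joint lid below 0.25 rad).
It fails at once if the shaker or spice jar is shifted more than 25 mm or tipped (distance of any of shaker, spice_jar from where it was at the start of the episode above 0.025 m or angle between any of shaker, spice_jar's own z axis and vertical above 0.3 rad).
It fails at once if the saucepan is shifted more than 30 mm or tipped (distance of pan from where it was at the start of the episode above 0.03 m or angle between pan's own z axis and vertical above 0.25 rad).
It also fails if it takes over 72 s, if anything falls off the work surface, if the arm or the gripper's body presses on something with over 40 N, if the wrist force passes 120 N, or if a joint passes its speed limit or range.

ROBOT

A 6-joint arm with a two-finger parallel gripper is mounted at the origin on the work surface. World frame = base frame: x ahead of the robot, y to its left, z up, the work surface at z = 0. Lengths are in mm, angles in degrees, forces in N, time in s.
With the tool pointing down it reaches from about 350 to 850 mm from the base axis. Payload 8.1 kg.
Tool frame: the origin (TCP) lies at the very end of the fingers, on their centre line; the grasp point (between the pads) lies 19 mm behind it (r.grip_point_offset is the distance from the TCP to the grasp point, in mm); z points along the fingers, y is the line along which they close (so a half turn about z gives the same grasp; the last joint's range is limited). The gripper opens to 85 mm and grips with 20 to 120 N. Pads are 22 mm wide; open, the fingers measure 114 mm over their backs; the gripper's body (76 mm by 85 mm) begins 54 mm behind the grasp point. The pads swing forward as they close: fully open they stand 13 mm farther back than shut.
Start: joints at [-74.737, 7.471, 85.268, -0, 87.261, -4.893], TCP at [206.773, -563.25, 231.292] pointing down, gripper open.
Joint ranges: [-169.43, 169.43], [-51.17, 129.36], [1.28, 143.12], [-76.62, 256.62], [0, 156.53], [-152.29, 152.29]. Speed limits (degrees/s): [136.94, 136.94, 159.86, 180, 180, 180].

INTERFACE

Orientations are given as [roll, pitch, yaw] about the fixed x, y, z axes, in that order (R = Rz(yaw) Ry(pitch) Rx(roll)).
In Python, from bench import status, eyes, r gives the robot as it stands.
- The arm moves only by the shell command python3 -m handwheel 'ROWS' [FORCE]. ROWS is a JSON object whose one key "series" holds a list that holds one entry, the list of rows, each a list of 7 numbers: the shift along the tool's x, y, z in cm, then the turn, a rotation vector about the tool's x, y, z in rad, then the opening, from 0 (shut) to 1 (fully open). In form: {"series": [[[tx, ty, tz, rx, ry, rz, claw], ...]]}. A call has 1 to 12 rows; each row is the pose to reach, as a shift and turn from the pose commanded when the call began, along the tool's axes at that moment; what a row does not reach only later rows make up. A row lasts 1/8 s, in which the tool goes at most 62.5 mm and 10.7 degrees, less where a joint would pass 70% of its speed; a pose out of reach is approached as far as the arm can. A call with a gripper value outside its range is refused whole. The fingers move at their own pace and stop on an object; FORCE is the grip in N (left out, the last holds). Time passes only in rows, so rows that repeat a pose let the fingers close. It gives the time, the measured TCP pose, the force, the opening and the grip force at its end, in the units of the state.
- status.sense(): the state, without advancing time (a new reading comes with each control period).
- eyes.snapshot(name): name is "scene" or "top" or "wrist"; returns a dict with "img" (384x512x3 uint8, red, green, blue), "mtx" (3x3 intrinsics, pixels), "R" (3x3) and "t" (3): a world point X has camera coordinates R X + t. Camera axes: x right, y down, z forward; pixel columns grow to the right and rows downward; lengths in mm; the calibration is good to about 2 mm. A picture is of the moment at which its call begins. There is no depth.
- r.hand_in(): hands the job in; it is judged then, once.
The state is a dict: "time": time; "joint_pos": joint angles; "qd": joint speeds; "joint_efforts": joint torques, N m; "tool_pos": TCP position; "tcp_rot": TCP orientation; "ft_force": force on the tool from outside, world axes, zero at the start; "wrist_torque": the same for the moment, N m; "finger_gap": finger opening in mm; "grip_force": force on a finger pad.
Only numpy, scipy, OpenCV 4.12 (cv2) and the standard library are available. Lean on these libraries where they do the work, as an engineer would, in place of code of your own. Each camera call takes 0.05 s, during which the arm holds its last target. There are 200 camera calls.

## Working session

There is one attempt and no reset: what is moved stays moved. The work goes in short steps, Python scripts to look and compute and a shell command to move; the robot and the scene stay as the last step left them, time stands still between calls to the robot, and variables do not carry over. Pictures are saved under pics/ and viewed, at most 10 in all, crops included, and the job is handed in when it is done.

```bash
ls; mkdir -p pics
python3 - <<'E'
from bench import status, eyes, r
import cv2,numpy as np
s=status.sense();print(s)
for n in["scene","top"]:
    d=eyes.snapshot(n);cv2.imwrite(f"pics/{n}0.png",d["img"][:,:,::-1]);np.savez(f"pics/{n}0.npz",**d)
    print(n,d["mtx"].tolist(),d["R"].tolist(),d["t"])
E
```

```text
pics
{'time': 0.0, 'joint_pos': array([-7.47358391e+01,  7.51431362e+00,  8.53286748e+01,  2.35657193e-03,
        8.72621912e+01, -4.89303393e+00]), 'qd': array([ 0.06791325,  0.02024842, -0.01882969, -0.03854908,  0.06185227,
       -0.0203855 ]), 'joint_efforts': array([-1.09204073e-03, -5.69395924e+01, -5.00563502e+01, -4.06132949e-04,
        1.45513960e-02, -6.89589569e-06]), 'tool_pos': array([ 206.64934204, -562.70912236,  230.25851399]), 'tcp_rot': array([-1.79895404e+02, -1.13164666e-02,  2.01570698e+01]), 'ft_force': array([ 0.59231029,  0.9093423 , -0.68330377]), 'wrist_torque': array([-0.01951979, -0.00340768, -0.01026293]), 'grip_force': 0.0, 'finger_gap': 85.29800356037143}
scene [[347.4210545115443, 0.0, 259.34191811702544], [0.0, 347.4210545115443, 193.24357058664486], [0.0, 0.0, 1.0]] [[0.7881819869912027, 0.615387005767354, 0.008245514858988796], [0.4754062694417292, -0.6002783110538813, -0.6431600331595532], [-0.3908427233019662, 0.5108471223477629, -0.7656873926289454]] [-456.99982546 -242.62647267 1048.61330703]
top [[424.6802142248108, 0.0, 257.1855281434852], [0.0, 424.6802142248108, 189.07394933583595], [0.0, 0.0, 1.0]] [[-0.006331718941127819, -0.999760900253795, -0.020929683680648445], [-0.9806811516919531, 0.01030030036159656, -0.19534170708941156], [0.195510582965207, 0.019288497509716316, -0.9805118896843744]] [  1.6164574  586.93707222 885.6249314 ]
```

```bash
python3 -c "
import cv2
for n in['scene','top']:
    a=cv2.imread(f'pics/{n}0.png');cv2.imwrite(f'pics/{n}0b.png',cv2.resize(a,(800,600),interpolation=cv2.INTER_CUBIC))"
```

```text
(no output)
```

View pics/top0b.png

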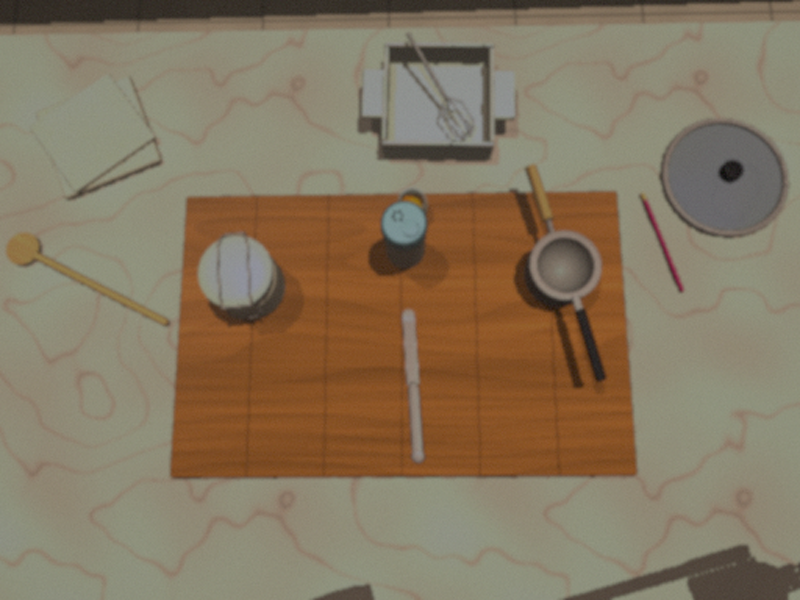

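View pics/scene0b.png

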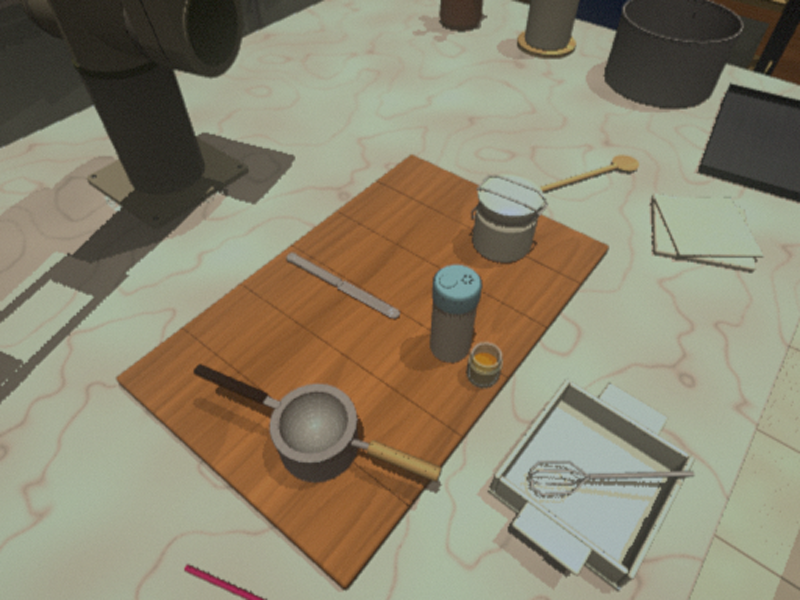

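The top view shows the jar at left (238,275), the shaker (404,225) with the spice jar just behind it, the strainer in the pan (565,265) with its black handle running to (600,378), and the knife from (408,312) to (418,460). Next I'll zoom in on the jar and knife.

```bash
cat > h.py <<'E'
import numpy as np,cv2
from bench import status,eyes,r
from scipy.spatial.transform import Rotation as Ro
def cast(d,u,v,z):
    K,R,t=d["mtx"],d["R"],d["t"]
    c=-R.T@t; w=R.T@np.linalg.inv(K)@np.array([u,v,1.])
    return c+w*(z-c[2])/w[2]
def proj(d,X):
    p=d["mtx"]@(d["R"]@np.asarray(X,float)+d["t"]); return p[:2]/p[2]
def tri(d1,p1,d2,p2):
    A=[];b=[]
    for d,p in((d1,p1),(d2,p2)):
        K,R,t=d["mtx"],d["R"],d["t"];w=R.T@np.linalg.inv(K)@np.array([*p,1.]);w/=np.linalg.norm(w)
        M=np.eye(3)-np.outer(w,w);A.append(M);b.append(M@(-R.T@t))
    return np.linalg.lstsq(np.vstack(A),np.hstack(b),rcond=None)[0]
def snap(n,tag):
    d=eyes.snapshot(n);cv2.imwrite(f"pics/{tag}.png",d["img"][:,:,::-1]);np.savez(f"pics/{tag}.npz",**d);return d
def Rt(s=None):
    s=s or status.sense(); return Ro.from_euler("xyz",s["tcp_rot"],degrees=True).as_matrix(),np.array(s["tool_pos"])
E
python3 - <<'E'
from h import *
t=np.load("pics/top0.npz");s=np.load("pics/scene0.npz")
def crop(d,x,y,w,h):
    return cv2.resize(d["img"][y:y+h,x:x+w,::-1],(400,300),interpolation=cv2.INTER_CUBIC)
a=np.vstack([np.hstack([crop(t,110,135,88,66),crop(s,280,100,88,66)]),np.hstack([crop(t,205,190,144,108),crop(s,175,150,96,72)])])
cv2.imwrite("pics/c1.png",a)
k=.64
for n,u,v,z in[("board",188,197,20),("b",617,192,20),("b",636,475,20),("b",172,476,20),("lidc",236,270,132),("knA",408,312,26),("knM",413,383,24),("knB",418,460,26),("shk",404,219,162),("strain rim",565,262,93),("shandle0",578,312,88),("h1",601,377,88)]:
    print(n,cast(t,u*k,v*k,z).round(1))
E
```

```text
board [752.1 325.   20. ]
b [ 751. -330.   20.]
b [ 335.7 -327.5   20. ]
b [337.6 324.1  20. ]
lidc [608.8 214.8 132. ]
knA [568.5 -11.5  26. ]
knM [465.3 -17.8  24. ]
knB [358.  -23.8  26. ]
shk [666.8  -8.8 162. ]
strain rim [ 624.4 -228.6   93. ]
shandle0 [ 555.4 -243.6   88. ]
h1 [ 467.1 -269.    88. ]
```

View pics/c1.png

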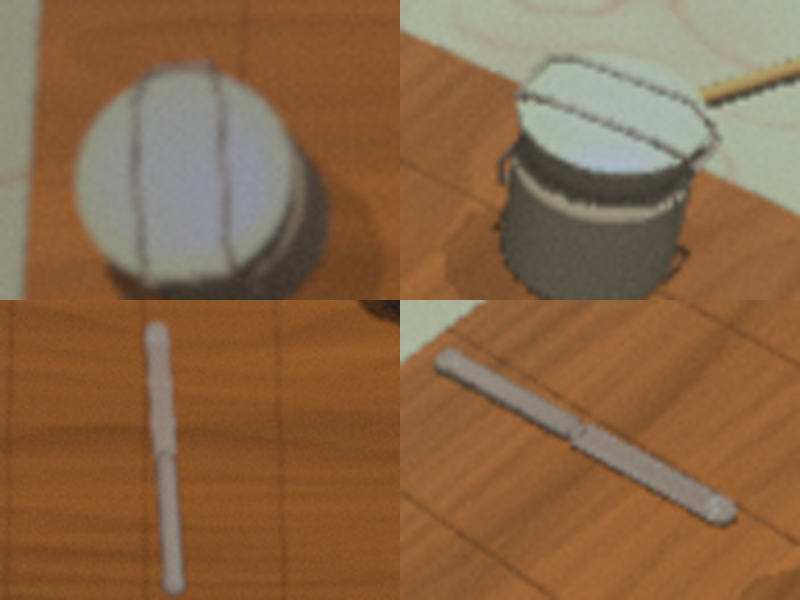

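The far half of the knife looks wider, so that is probably the blade, pointing away from the robot. The jar's wires give its yaw. I'll compute the jar pose and go look at the knife from above.

```bash
cat >> h.py <<'E'
def plan(p,rpy,base=None):
    "tool-frame shift (cm) and turn (rad) to reach world pose from the commanded pose (default: measured)"
    R,p0=Rt() if base is None else (Ro.from_euler("xyz",base[1],degrees=True).as_matrix(),np.array(base[0],float))
    T=Ro.from_euler("xyz",rpy,degrees=True).as_matrix()
    print("shift",(R.T@(np.array(p,float)-p0)/10).round(2),"turn",Ro.from_matrix(R.T@T).as_rotvec().round(3))
E
python3 - <<'E'
from h import *
t=np.load("pics/top0.npz")
f=lambda x,y,z:cast(t,110+x/4.545,135+y/4.545,z).round(1)
print("wires",[f(*p,131) for p in[(148,280),(140,80),(230,275),(212,70)]])
for p in[(75,174),(293,174),(184,65),(184,285)]:print(f(*p,125))
plan([430,-20,300],[180,0,3.3],([206.77,-563.25,231.3],[-180,0,20.16]))
E
```

```text
wires [array([559.1, 230.5, 131. ]), array([652.8, 238.5, 131. ]), array([561. , 193.4, 131. ]), array([657.2, 205.4, 131. ])]
[610.1 268.3 125. ]
[608.9 167.6 125. ]
[661.5 220.1 125. ]
[557.7 215.7 125. ]
shift [ 39.68 -43.3   -6.87] turn [-0.    -0.     0.294]
```

```bash
python3 -m handwheel '{"series": [[[3,-3.5,-3,0,0,0.02,1],[7,-8,-6.9,0,0,0.06,1],[11,-12,-6.9,0,0,0.1,1],[15,-16.5,-6.9,0,0,0.14,1],[19,-21,-6.9,0,0,0.18,1],[23,-25.5,-6.9,0,0,0.22,1],[27,-30,-6.9,0,0,0.26,1],[31.5,-34.5,-6.9,0,0,0.294,1],[35.5,-39,-6.9,0,0,0.294,1],[38.5,-42,-6.9,0,0,0.294,1],[39.68,-43.3,-6.87,0,0,0.294,1],[39.68,-43.3,-6.87,0,0,0.294,1]]]}'
python3 - <<'E'
from h import *
d=snap("wrist","w1");cv2.imwrite("pics/w1b.png",cv2.resize(d["img"][:,:,::-1],(800,600)))
snap("top","t1")
print(-d["R"].T@d["t"],Rt())
E
```

```text
time: 1.6
tool_pos: [430.0, -18.9, 299.5]
tcp_rot: [-180.0, 0.1, 3.5]
ft_force: [-0.2, 0.1, 0.2]
finger_gap: 85.4
grip_force: 0.0
[504.83264963 -14.02020887 441.00854753] (array([[ 9.98307363e-01,  5.81528839e-02, -8.06422361e-04],
       [ 5.81527352e-02, -9.98307676e-01, -2.06690410e-04],
       [-8.17077277e-04,  1.59444892e-04, -9.99999653e-01]]), array([429.76093581, -20.34874233, 299.68056979]))
```

View pics/w1b.png

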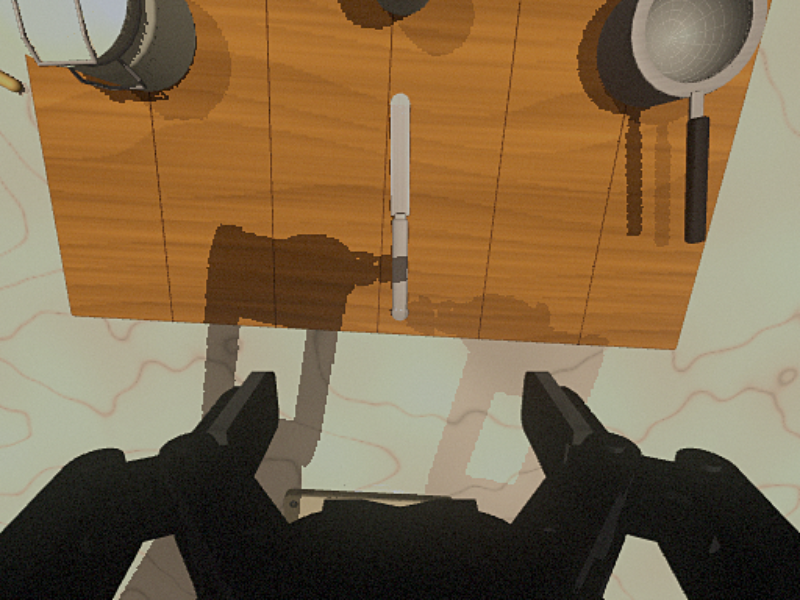

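The wrist view shows the knife vertical in the image: the blade runs from the bolster at (400,215) to the tip at (400,93), and the handle end is at (400,320). The strainer handle runs from (698,118) to (695,243).

Run:
```python
from h import *
d=np.load("pics/w1.npz");k=.64
img=d["img"].astype(int);hsv=cv2.cvtColor(d["img"],cv2.COLOR_RGB2HSV)
m=((hsv[:,:,1]<70)&(hsv[:,:,2]>90)).astype(np.uint8);m[:,:235]=0;m[:,275:]=0;m[:55]=0;m[205:]=0
n,l,st,c=cv2.connectedComponentsWithStats(m);
for row in range(60,206,8):
    x=np.where(m[row])[0]
    if len(x):print(row,x.min(),x.max(),cast(d,x.mean(),row,25).round(1),end=";")
print()
for n,u,v,z in[("tip",400,93,25),("bol",400,215,27),("end",400,320,27),("sh0",698,118,93),("sh1",695,243,93)]:print(n,cast(d,u*k,v*k,z).round(1))
```

```text
60 254 258 [573.5 -10.5  25. ];68 250 261 [563.1 -10.4  25. ];76 250 261 [552.6 -11.   25. ];84 250 261 [541.8 -11.7  25. ];92 250 261 [531.  -12.3  25. ];100 250 261 [519.9 -13.   25. ];108 250 261 [508.6 -13.6  25. ];116 250 261 [497.2 -14.3  25. ];124 250 261 [485.6 -15.   25. ];132 250 261 [473.8 -15.7  25. ];140 252 259 [461.7 -16.5  25. ];148 251 260 [449.5 -17.2  25. ];156 251 260 [437.  -17.9  25. ];164 251 253 [424.  -13.2  25. ];172 252 260 [411.5 -19.9  25. ];180 256 260 [398.6 -24.3  25. ];188 251 259 [384.9 -20.3  25. ];196 251 259 [371.3 -21.1  25. ];204 253 257 [357.5 -21.9  25. ];
tip [574.1 -10.4  25. ]
bol [465.6 -17.   27. ]
end [356.9 -23.6  27. ]
sh0 [ 559.1 -241.3   93. ]
sh1 [ 463.6 -264.6   93. ]
```

```bash
python3 -m handwheel '{"series": [[[0.7,-0.2,5,0,0,0,1],[1.4,-0.2,10,0,0,0,1],[1.5,-0.2,15,0,0,0,1],[1.5,-0.2,20,0,0,0,0.6],[1.5,-0.2,24,0,0,0,0.5],[1.5,-0.2,26.5,0,0,0,0.5],[1.5,-0.2,27.5,0,0,0,0.5],[1.5,-0.2,28,0,0,0,0.5],[1.5,-0.2,28,0,0,0,0.4],[1.5,-0.2,28,0,0,0,0],[1.5,-0.2,28,0,0,0,0],[1.5,-0.2,28,0,0,0,0]]]}' 100
python3 -m handwheel '{"series": [[[0,0,0,0,0,0,0],[0,0,0,0,0,0,0]]]}'
```

```text
time: 3.2
tool_pos: [446.1, -17.4, 21.5]
tcp_rot: [180.0, -0.1, 3.3]
ft_force: [-1.6, -0.1, 6.6]
finger_gap: 12.3
grip_force: 98.0
time: 3.45
tool_pos: [446.1, -17.4, 21.5]
tcp_rot: [180.0, -0.1, 3.3]
ft_force: [-2.8, -1.0, 6.0]
finger_gap: 12.4
grip_force: 98.0
```

```bash
python3 -m handwheel '{"series": [[[0,0,-1,0,0,0,0],[0,0,-3,0,0,0,0],[0,0,-6,0,0,0,0],[0,0,-10,0,0,0,0],[0,0,-14,0,0,0,0],[0,0,-18,0,0,0,0],[0,0,-18,0,0,0,0],[0,0,-18,0,0,0,0]]]}'
python3 - <<'E'
from h import *
d=snap("wrist","w2");s=snap("scene","s2")
a=cv2.resize(d["img"][30:330,56:456,::-1],(400,300));b=cv2.resize(s["img"][100:280,100:340,::-1],(400,300),interpolation=cv2.INTER_CUBIC)
cv2.imwrite("pics/v2.png",np.hstack([a,b]))
E
```

```text
time: 4.45
tool_pos: [444.8, -17.1, 200.0]
tcp_rot: [180.0, -0.0, 3.3]
ft_force: [0.4, 0.3, -1.0]
finger_gap: 12.6
grip_force: 98.2
```

View pics/v2.png

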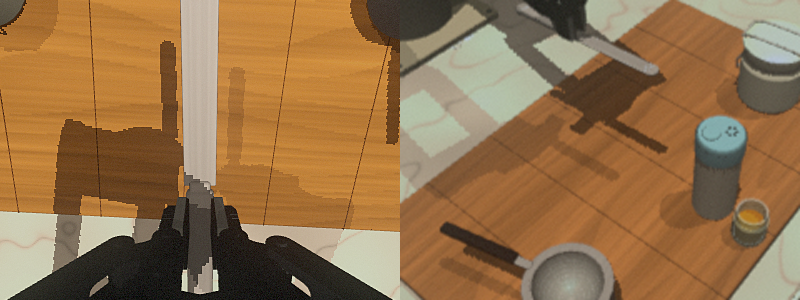

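The knife is held, with the blade pointing forward and its tip at about (253,142) in the scene image. I'll triangulate the tip and measure the jar more exactly.

Run:
```python
from h import *
d=np.load("pics/w2.npz");s=np.load("pics/scene0.npz");s2=np.load("pics/s2.npz")
def m(d,x0,x1,y0,y1):
    h=cv2.cvtColor(d["img"],cv2.COLOR_RGB2HSV);k=((h[:,:,1]<70)&(h[:,:,2]>110)).astype(np.uint8);o=np.zeros_like(k);o[y0:y1,x0:x1]=k[y0:y1,x0:x1];return o
k=m(d,225,285,0,210)
for y in range(0,215,12):
    x=np.where(k[y])[0]
    if len(x):print(y,x.min(),x.max(),end=" | ")
y=np.where(k.any(1))[0].min();tw=(np.where(k[y])[0].mean(),y);print("\nwrist tip",tw)
k2=m(s2,195,262,100,150);ys,xs=np.where(k2);i=xs.argmax();print("scene tip",xs[i],ys[xs==xs[i]].mean())
ts=(xs[i],ys[xs==xs[i]].mean())
print("tri",tri(d,tw,s2,ts))
X=[574,-10,205]
for z in(190,205,220):print(z,cast(s2,*ts,z).round(1),cast(d,*tw,z).round(1))
# jar: lid+body in scene/top predicted outline check
T=np.load("pics/top0.npz");c=np.array([609.5,218,0])
for im,nm in((T,"top"),(s,"scene")):
    a=cv2.resize(im["img"][:,:,::-1],None,fx=4,fy=4,interpolation=cv2.INTER_CUBIC)
    for rad,z,col in((49,20,(0,0,255)),(50,118,(0,255,0)),(50,124,(255,0,0))):
        P=np.array([proj(im,c+[rad*np.cos(q),rad*np.sin(q),z]) for q in np.linspace(0,6.28,60)]);cv2.polylines(a,[((P+.5)*4).astype(int)],True,col,1)
    q=proj(im,c+[0,0,70]);x,y=(q*4).astype(int);cv2.imwrite(f"pics/j_{nm}.png",a[y-200:y+200,x-200:x+200])
cv2.imwrite("pics/j.png",np.hstack([cv2.imread("pics/j_top.png"),cv2.imread("pics/j_scene.png")]))
```

```text
0 237 273 | 12 236 274 | 24 236 274 | 36 237 274 | 48 237 274 | 60 237 273 | 72 237 273 | 84 238 273 | 96 238 273 | 108 238 272 | 120 238 272 | 132 239 272 | 144 239 272 | 156 239 272 | 168 239 271 | 180 239 271 | 192 240 271 | 204 242 271 | 
wrist tip (np.float64(255.0), np.int64(0))
scene tip 260 100.0
tri [554.12439869   2.26694194 280.07476682]
190 [483.9 122.7 190. ] [571.3  -9.1 190. ]
205 [496.9 105.7 205. ] [566.1  -9.4 205. ]
220 [510.   88.7 220. ] [561.   -9.8 220. ]
```

View pics/j.png

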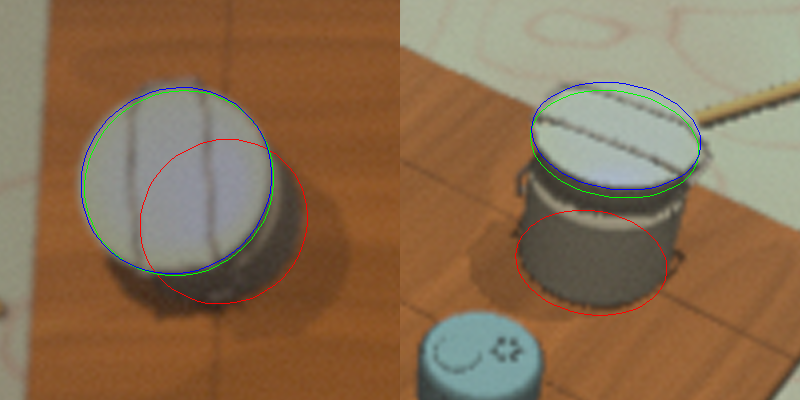

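Overlays: the jar outline at (609.5,218) fits the top view well, and in the scene view it is within about 2 px. I'll move the knife in front of the jar.

Run:
```python
from h import *
B=([444.9,-17.1,200],[180,0,3.3])
plan([411,197,200],[180,0,6],B);plan([411,197,112.5],[180,0,6],B)
```

```text
shift [ -2.15 -21.57  -0.  ] turn [ 0.     0.    -0.047]
shift [ -2.15 -21.57   8.75] turn [ 0.     0.    -0.047]
```

```bash
python3 -m handwheel '{"series": [[[-0.5,-2,0,0,0,-0.01,0],[-1,-6,0,0,0,-0.02,0],[-1.6,-10,0,0,0,-0.03,0],[-2,-14,1,0,0,-0.04,0],[-2.15,-18,3,0,0,-0.047,0],[-2.15,-20.5,5,0,0,-0.047,0],[-2.15,-21.5,7,0,0,-0.047,0],[-2.15,-21.57,8.2,0,0,-0.047,0],[-2.15,-21.57,8.75,0,0,-0.047,0],[-2.15,-21.57,8.75,0,0,-0.047,0],[-2.15,-21.57,8.75,0,0,-0.047,0]]]}'
python3 - <<'E'
from h import *
d=snap("wrist","w3");s=snap("scene","s3");t=snap("top","t3")
a=cv2.resize(d["img"][:300,56:456,::-1],(400,300));b=cv2.resize(s["img"][70:205,215:395,::-1],(400,300),interpolation=cv2.INTER_CUBIC)
cv2.imwrite("pics/v3.png",np.hstack([a,b]));print(status.sense()["tool_pos"])
E
```

```text
time: 5.92
tool_pos: [411.7, 196.7, 113.3]
tcp_rot: [-180.0, -0.1, 6.0]
ft_force: [-0.5, 0.1, -0.1]
finger_gap: 12.2
grip_force: 98.2
[411.5428201  196.86085825 113.21994199]
```

View pics/v3.png

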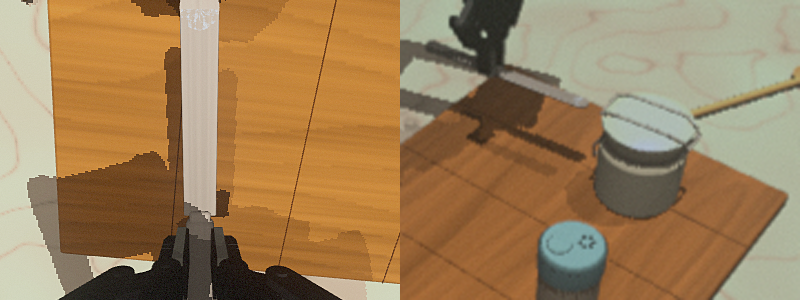

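```bash
python3 - <<'E'
from h import *
s=np.load("pics/s3.npz");t=np.load("pics/t3.npz")
u=np.array([.9945,.1045,0]);p=np.array([411.6,196.8,0])
for L in(126,130):
  for z in(105,110,115,120,125):print(L,z,proj(s,p+L*u+[0,0,z]).round(1),proj(t,p+L*u+[0,0,z]).round(1))
a=cv2.resize(s["img"][100:130,275:335,::-1],(400,200),interpolation=cv2.INTER_CUBIC);b=cv2.resize(t["img"][170:230,125:175,::-1],(400,480),interpolation=cv2.INTER_CUBIC)
a=np.vstack([a,np.zeros((280,400,3),np.uint8)]);cv2.imwrite("pics/v4.png",np.hstack([a,b]))
E
python3 -m handwheel '{"series": [[[0.8,0,0,0,0,0,0],[1.4,0,0,0,0,0,0],[1.8,0,0,0,0,0,0],[2.0,0,0,0,0,0,0],[2.2,0,0,0,0,0,0],[2.2,0,0,0,0,0,0]]]}'
```

```text
126 105 [298.  120.6] [155.3 209.1]
126 110 [298.2 119. ] [154.7 208.7]
126 115 [298.4 117.4] [154.1 208.4]
126 120 [298.5 115.7] [153.5 208. ]
126 125 [298.7 114.1] [152.8 207.7]
130 105 [299.4 121.2] [155.2 207.2]
130 110 [299.6 119.5] [154.6 206.9]
130 115 [299.8 117.9] [154.  206.5]
130 120 [300.  116.3] [153.3 206.1]
130 125 [300.2 114.6] [152.7 205.7]
time: 6.82
tool_pos: [432.9, 199.2, 112.5]
tcp_rot: [180.0, 0.0, 6.0]
ft_force: [0.3, 0.2, -0.3]
finger_gap: 12.2
grip_force: 98.2
```

View pics/v4.png

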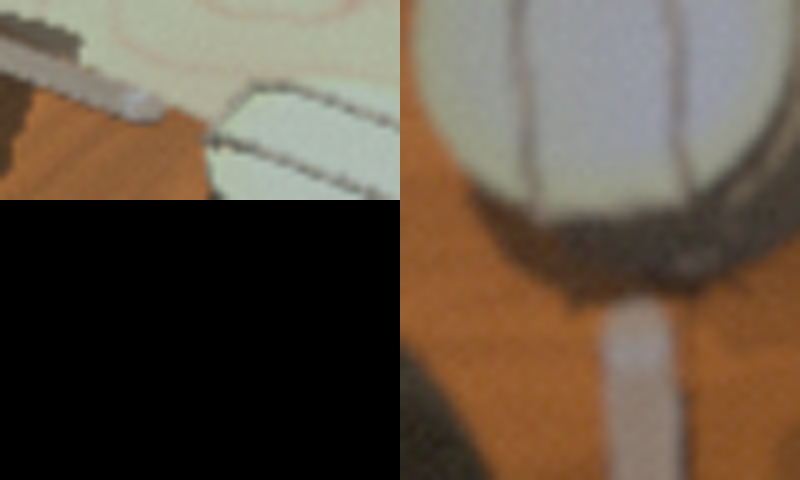

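In the scene view the tip is at (299.3,115.7). Allowing for that camera's bias of about 2 px, this puts the tip at z ≈ 115, level with the gap. There is no force yet, so I'll ease it in further.

```bash
python3 -m handwheel '{"series": [[[0.1,0,0,0,0,0,0],[0.25,0,0,0,0,0,0],[0.4,0,0,0,0,0,0],[0.5,0,0,0,0,0,0],[0.5,0,0,0,0,0,0],[0.5,0,0,0,0,0,0]]]}'
```

```text
time: 7.58
tool_pos: [437.8, 199.7, 112.5]
tcp_rot: [180.0, 0.0, 6.0]
ft_force: [-0.2, -1.0, -0.9]
finger_gap: 12.1
grip_force: 98.2
```

```bash
python3 -m handwheel '{"series": [[[0.1,0,-0.1,0,0,0,0],[0.1,0,-0.3,0,0,0,0],[0.1,0,-0.6,0,0,0,0],[0.15,0,-0.9,0,0,0,0],[0.15,0,-1,0,0,0,0],[0.15,0,-1,0,0,0,0]]]}'
```

```text
time: 8.32
tool_pos: [439.2, 199.9, 122.4]
tcp_rot: [180.0, 0.0, 6.0]
ft_force: [-0.5, -0.5, -3.0]
finger_gap: 12.0
grip_force: 98.0
```

```bash
python3 -m handwheel '{"series": [[[0.1,0,-0.4,0,0,0,0],[0.2,0,-0.8,0,0,0,0],[0.3,0,-1.2,0,0,0,0],[0.4,0,-1.6,0,0,0,0],[0.5,0,-2.0,0,0,0,0],[0.6,0,-2.4,0,0,0,0],[0.7,0,-2.8,0,0,0,0],[0.8,0,-3.1,0,0,0,0],[0.9,0,-3.4,0,0,0,0],[1.1,0,-3.8,0,0,0,0],[1.1,0,-3.8,0,0,0,0],[1.1,0,-3.8,0,0,0,0]]]}'
python3 - <<'E'
from h import *
d=snap("top","t5");s=snap("scene","s5")
a=cv2.resize(d["img"][120:240,90:250,::-1],(400,300),interpolation=cv2.INTER_CUBIC);b=cv2.resize(s["img"][70:205,215:395,::-1],(400,300),interpolation=cv2.INTER_CUBIC)
cv2.imwrite("pics/v5.png",np.hstack([a,b]));print(status.sense()["ft_force"])
E
```

```text
time: 9.82
tool_pos: [450.4, 201.1, 160.5]
tcp_rot: [-180.0, -0.0, 6.0]
ft_force: [0.2, 0.5, -1.3]
finger_gap: 12.0
grip_force: 98.1
[-0.2576029  -0.08904052 -2.00590431]
```

View pics/v5.png

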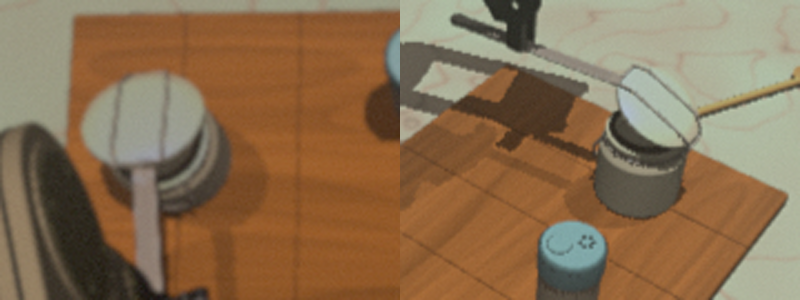

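The lid is up by about 0.5 rad and resting on the blade. I'll keep pushing in an arc to swing it back.

```bash
python3 -m handwheel '{"series": [[[0.6,0,-0.8,0,0,0,0],[1.4,0,-1.6,0,0,0,0],[2.2,0,-2.1,0,0,0,0],[3.0,0,-2.5,0,0,0,0],[4.0,0,-2.8,0,0,0,0],[5.0,0,-3.0,0,0,0,0],[6.0,0,-3.0,0,0,0,0],[7.0,0,-3.0,0,0,0,0],[8.0,0,-2.9,0,0,0,0],[9.0,0,-2.7,0,0,0,0],[9.8,0,-2.5,0,0,0,0],[10.4,0,-2.3,0,0,0,0]]]}'
python3 -m handwheel '{"series": [[[0.3,0,0.1,0,0,0,0],[0.6,0,0.1,0,0,0,0],[0.6,0,0.1,0,0,0,0]]]}'
```

```text
time: 11.42
tool_pos: [554.3, 211.9, 183.3]
tcp_rot: [-180.0, -0.0, 6.0]
ft_force: [-0.5, -0.5, 0.0]
finger_gap: 12.3
grip_force: 98.4
time: 11.8
tool_pos: [559.8, 212.5, 182.4]
tcp_rot: [180.0, -0.0, 6.0]
ft_force: [-0.7, -0.9, 0.4]
finger_gap: 12.1
grip_force: 98.3
```

```bash
python3 -m handwheel '{"series": [[[0.2,0,0,0,0,0,0],[0.4,0,0,0,0,0,0],[0.6,0,0,0,0,0,0],[0.6,0,0,0,0,0,0]]]}'
python3 - <<'E'
from h import *
s=snap("scene","s6");d=snap("top","t6")
a=cv2.resize(d["img"][90:240,80:280,::-1],(400,300),interpolation=cv2.INTER_CUBIC);b=cv2.resize(s["img"][60:210,215:415,::-1],(400,300),interpolation=cv2.INTER_CUBIC)
cv2.imwrite("pics/v6.png",np.hstack([a,b]));print(status.sense()["ft_force"])
E
```

```text
time: 12.3
tool_pos: [565.9, 213.2, 182.5]
tcp_rot: [-180.0, -0.0, 6.0]
ft_force: [-0.2, -0.1, -0.7]
finger_gap: 12.5
grip_force: 98.2
[ 0.01562224 -0.06919682 -1.26651947]
```

View pics/v6.png

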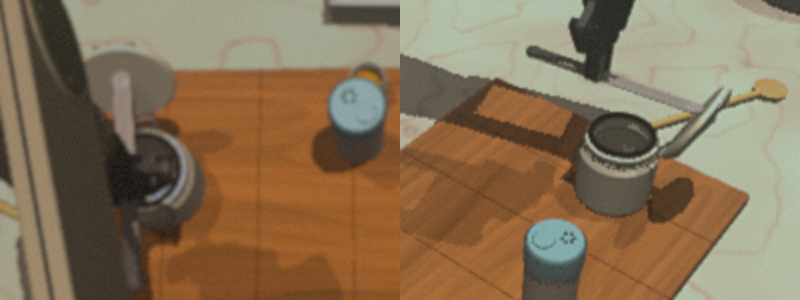

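The lid now leans well past upright. I've used all 10 picture views, so from here I work from numbers only. I'll push a little more to feel for the stop.

```bash
python3 -m handwheel '{"series": [[[0.1,0,0,0,0,0,0],[0.3,0,0,0,0,0,0],[0.3,0,0,0,0,0,0]]]}';python3 -m handwheel '{"series": [[[0.1,0,0,0,0,0,0],[0.3,0,0,0,0,0,0],[0.3,0,0,0,0,0,0]]]}'
```

```text
time: 12.78
tool_pos: [567.3, 213.4, 181.7]
tcp_rot: [180.0, 0.2, 6.0]
ft_force: [-6.2, -0.6, 0.1]
finger_gap: 12.6
grip_force: 98.3
time: 13.15
tool_pos: [567.9, 213.4, 180.4]
tcp_rot: [180.0, 0.5, 6.0]
ft_force: [-14.6, -2.6, 1.2]
finger_gap: 12.4
grip_force: 98.4
```

```bash
python3 - <<'E'
from h import *
B=([571.6,213.9,182.5],[180,0,6])
plan([445,-17,182.5],[180,0,3.3],B)
E
python3 -m handwheel '{"series": [[[-0.5,0,0,0,0,0,0],[-2,0,0,0,0,0,0],[-5,0,0,0,0,0,0],[-9,0,0,0,0,0,0],[-12.5,0,0,0,0,0,0],[-15,0,0,0,0,0,0],[-15,3,2,0,0,0,0],[-15,7,4,0,0,0,0],[-15,11,6,0,0,0.02,0],[-15,15,8,0,0,0.047,0],[-15,18.5,10,0,0,0.047,0],[-15,21,12,0,0,0.047,0]]]}'
```

```text
shift [-15.    21.64   0.  ] turn [ 0.    -0.     0.047]
time: 14.65
tool_pos: [445.3, -12.4, 62.5]
tcp_rot: [180.0, -0.1, 3.3]
ft_force: [0.6, 0.1, -0.5]
finger_gap: 12.3
grip_force: 98.3
```

```bash
python3 -m handwheel '{"series": [[[0,0.3,1,0,0,0,0],[0,0.6,2.2,0,0,0,0],[0,0.6,3.0,0,0,0,0],[0,0.6,3.5,0,0,0,0],[0,0.6,3.8,0,0,0,0],[0,0.6,3.95,0,0,0,0],[0,0.6,3.95,0,0,0,0]]]}'
```

```text
time: 15.52
tool_pos: [444.9, -16.6, 23.1]
tcp_rot: [180.0, -0.0, 3.3]
ft_force: [0.5, -0.0, -0.4]
finger_gap: 11.9
grip_force: 98.3
```

```bash
python3 -m handwheel '{"series": [[[0,0,0.1,0,0,0,0],[0,0,0.15,0,0,0,0],[0,0,0.15,0,0,0,0.25],[0,0,0.15,0,0,0,0.4],[0,0,0.15,0,0,0,0.6],[0,0,0.15,0,0,0,0.8],[0,0,-1,0,0,0,1],[0,0,-4,0,0,0,1],[0,0,-9,0,0,0,1],[0,0,-14,0,0,0,1],[0,0,-18,0,0,0,1],[0,0,-18,0,0,0,1]]]}'
python3 - <<'E'
from h import *
d=snap("wrist","w7");t=snap("top","t7");s=snap("scene","s7")
hsv=cv2.cvtColor(d["img"],cv2.COLOR_RGB2HSV)
m=((hsv[:,:,1]<70)&(hsv[:,:,2]>100)).astype(np.uint8);m[:,:225]=0;m[:,290:]=0;m[230:]=0
for y in range(0,230,15):
    x=np.where(m[y])[0]
    if len(x):print(y,x.min(),x.max(),cast(d,x.mean(),y,25).round(1))
# strainer handle in top: dark pixels
h=cv2.cvtColor(t["img"],cv2.COLOR_RGB2HSV);v=(h[:,:,2]<50).astype(np.uint8);v[:,:340]=0;v[:,400:]=0;v[:180]=0;v[255:]=0
n,l,st,c=cv2.connectedComponentsWithStats(v);print(st[1:],c[1:].round(1))
i=1+st[1:,4].argmax();ys,xs=np.where(l==i);P=np.array([cast(t,x,y,91)[:2] for x,y in zip(xs,ys)])
vx,vy,x0,y0=cv2.fitLine(P.astype(np.float32),2,0,.01,.01).ravel();q=(P-[x0,y0])@[vx,vy];print("dir",np.degrees(np.arctan2(vy,vx)),"ends",[x0,y0]+np.outer([q.min(),q.max()],[vx,vy]),"cen",x0,y0)
# pan rim circle in top
g=cv2.cvtColor(t["img"],cv2.COLOR_RGB2HSV);k=((g[:,:,1]<60)&(g[:,:,2]>70)).astype(np.uint8);k[:,:325]=0;k[:,395:]=0;k[:140]=0;k[200:]=0
n,l,st,c=cv2.connectedComponentsWithStats(k);i=1+st[1:,4].argmax();print(st[i],cv2.minEnclosingCircle(np.argwhere(l==i)[:,::-1].astype(np.float32)))
E
```

```text
time: 17.02
tool_pos: [447.2, -17.1, 208.1]
tcp_rot: [179.9, -0.5, 3.3]
ft_force: [0.8, -0.9, 0.0]
finger_gap: 85.6
grip_force: 0.0
75 247 262 [562.2  -9.2  25. ]
90 247 262 [546.3 -10.1  25. ]
105 248 262 [530.1 -11.6  25. ]
120 248 262 [513.3 -12.5  25. ]
135 248 262 [496.  -13.5  25. ]
150 248 262 [478.1 -14.5  25. ]
165 250 260 [459.7 -15.6  25. ]
210 250 260 [400.7 -18.9  25. ]
225 250 260 [379.7 -20.1  25. ]
[[340 180   1   1   1]
 [340 182  24  16 117]
 [370 199  16  44 194]] [[340.  180. ]
 [349.5 191.2]
 [377.6 221.2]]
dir 13.4709635 ends [[ 465.90604422 -266.50526408]
 [ 555.76171891 -244.98097898]] cen 509.06897 -256.1659
[ 338  142   46   57 1529] ((361.0, 170.0), 30.083316802978516)
```

Run:
```python
from h import *
print(status.sense()["tool_pos"])
B=([445,-17,203],[180,0,3.3])
plan([512,-254.5,140],[180,0,13.6],B);plan([512,-254.5,69],[180,0,13.6],B)
```

```text
[444.27888642 -16.64320402 202.47320657]
shift [ 5.32 24.1   6.3 ] turn [ 0.    0.   -0.18]
shift [ 5.32 24.1  13.4 ] turn [ 0.    0.   -0.18]
```

```bash
python3 -m handwheel '{"series": [[[0.8,3,0,0,0,-0.03,1],[1.6,7,0,0,0,-0.06,1],[2.5,11,1,0,0,-0.09,1],[3.4,15,3,0,0,-0.12,1],[4.3,19,5,0,0,-0.15,1],[5,22.5,6.3,0,0,-0.18,1],[5.32,24.1,7.5,0,0,-0.18,0.8],[5.32,24.1,10,0,0,-0.18,0.6],[5.32,24.1,12,0,0,-0.18,0.5],[5.32,24.1,13.1,0,0,-0.18,0.5],[5.32,24.1,13.4,0,0,-0.18,0.5],[5.32,24.1,13.4,0,0,-0.18,0.5]]]}'
python3 - <<'E'
from h import *
d=snap("wrist","w8");g=d["img"].max(2)
K,R,t=d["mtx"],d["R"],d["t"]
# handle between fingers: expected projections along axis & measured dark spans
u=np.array([.972,.235,0]);c=np.array([512,-254.5,93])
for L in(20,30,40,48,60,70):
    p=proj(d,c+L*u);print(L,p.round(1))
for y in range(40,260,15):print(y,[ (a,b) for a,b in zip(*[np.where(np.diff(np.r_[0,(g[y,200:320]<60).astype(int),0])==k)[0]+200 for k in(1,-1)]) if b-a>8])
E
```

```text
time: 18.68
tool_pos: [512.1, -254.2, 69.4]
tcp_rot: [180.0, -0.0, 13.6]
ft_force: [0.2, -0.5, 1.3]
finger_gap: 42.9
grip_force: 0.0
20 [256.6 230. ]
30 [256.7 210.6]
40 [256.7 190.3]
48 [256.7 173.4]
60 [256.8 146.7]
70 [256.8 123.3]
40 []
55 []
70 []
85 []
100 []
115 []
130 []
145 []
160 []
175 []
190 []
205 [(np.int64(246), np.int64(259))]
220 [(np.int64(246), np.int64(265))]
235 [(np.int64(246), np.int64(274))]
250 [(np.int64(207), np.int64(220)), (np.int64(246), np.int64(274)), (np.int64(293), np.int64(305))]
```

Run:
```python
import numpy as np
d=np.load("pics/w8.npz")
for y in range(80,260,10):print(y,d["img"][y,[236,248,254,260,266,272,284]].tolist())
```

```text
80 [[175, 163, 147], [183, 173, 157], [183, 171, 154], [194, 184, 167], [178, 169, 151], [178, 167, 150], [169, 160, 144]]
90 [[163, 154, 139], [187, 176, 161], [174, 166, 148], [179, 167, 150], [169, 158, 144], [181, 169, 153], [158, 149, 133]]
100 [[158, 146, 126], [142, 132, 117], [141, 133, 117], [155, 148, 132], [142, 130, 118], [140, 130, 114], [155, 150, 133]]
110 [[210, 196, 179], [204, 191, 175], [207, 191, 175], [139, 128, 111], [207, 192, 175], [207, 193, 177], [212, 208, 191]]
120 [[203, 192, 174], [209, 195, 178], [210, 196, 178], [215, 201, 185], [213, 202, 185], [213, 202, 186], [212, 203, 186]]
130 [[106, 90, 75], [206, 193, 175], [205, 189, 174], [214, 198, 183], [212, 201, 184], [203, 189, 173], [167, 159, 150]]
140 [[123, 80, 42], [193, 130, 61], [203, 190, 172], [212, 197, 180], [215, 202, 186], [177, 115, 50], [180, 120, 56]]
150 [[124, 82, 44], [214, 150, 69], [205, 189, 174], [210, 194, 179], [209, 193, 177], [182, 117, 55], [206, 144, 69]]
160 [[127, 81, 42], [124, 79, 39], [204, 188, 172], [207, 193, 177], [205, 192, 175], [178, 117, 47], [203, 139, 67]]
170 
[... 235 characters left out ...]
, 30], [55, 45, 42], [68, 51, 43], [73, 63, 54], [61, 50, 46], [181, 120, 50]]
200 [[116, 74, 31], [40, 35, 28], [60, 50, 38], [66, 56, 49], [68, 56, 47], [48, 35, 26], [69, 40, 22]]
210 [[113, 71, 39], [27, 7, 10], [57, 48, 39], [57, 48, 42], [67, 58, 49], [53, 40, 30], [81, 49, 22]]
220 [[79, 45, 19], [27, 32, 23], [30, 22, 13], [40, 17, 30], [64, 49, 45], [55, 47, 40], [72, 47, 23]]
230 [[80, 53, 31], [36, 24, 13], [37, 27, 25], [27, 15, 12], [40, 33, 23], [40, 27, 21], [172, 112, 53]]
240 [[69, 44, 28], [26, 24, 10], [30, 20, 24], [45, 38, 30], [41, 26, 21], [29, 21, 13], [173, 116, 53]]
250 [[70, 45, 17], [36, 20, 18], [46, 29, 19], [23, 17, 0], [29, 17, 7], [28, 14, 9], [166, 108, 45]]
```

The handle's front end is at row 166, which matches the expected grasp point. It is off to the side by 1.7 mm, so I'll correct that and grip.

```bash
python3 -m handwheel '{"series": [[[0,0.16,0,0,0,0,0.4],[0,0.16,0,0,0,0,0.2],[0,0.16,0,0,0,0,0],[0,0.16,0,0,0,0,0],[0,0.16,0,0,0,0,0],[0,0.16,-0.3,0,0,0,0],[0,0.16,-1,0,0,0,0],[0,0.16,-2,0,0,0,0],[0,0.16,-3,0,0,0,0],[0,0.16,-4,0,0,0,0],[0,0.16,-4.5,0,0,0,0],[0,0.16,-4.5,0,0,0,0]]]}' 90
python3 - <<'E'
from h import *
snap("wrist","w9");snap("top","t9");snap("scene","s9");print(status.sense()["wrist_torque"])
E
```

```text
time: 20.23
tool_pos: [512.5, -256.0, 114.6]
tcp_rot: [180.0, -0.0, 13.6]
ft_force: [0.0, 0.4, -1.4]
finger_gap: 12.2
grip_force: 87.7
[-0.01026789  0.10371446 -0.00734165]
```

```bash
python3 - <<'E'
from h import *
B=([512.4,-256,214],[180,0,13.6])
plan([495,206,214],[180,0,6],B);plan([495,-20,214],[180,0,10],B)
E
python3 -m handwheel '{"series": [[[0,0,-0.5,0,0,0,0],[0,0,-1.5,0,0,0,0],[0,0,-3,0,0,0,0],[0,0,-4.5,0,0,0,0],[0,0,-6,0,0,0,0],[0,0,-7.5,0,0,0,0],[0,0,-9,0,0,0,0],[0,0,-10,0,0,0,0],[0,0,-10,0,0,0,0],[0,0,-10,0,0,0,0]]]}'
```

```text
shift [  9.17 -45.31  -0.  ] turn [-0.    -0.     0.133]
shift [  3.86 -23.35  -0.  ] turn [-0.    -0.     0.063]
time: 21.62
tool_pos: [511.9, -255.6, 213.3]
tcp_rot: [-180.0, 0.0, 13.6]
ft_force: [0.3, 0.2, -1.4]
finger_gap: 12.4
grip_force: 87.7
```

```bash
python3 -m handwheel '{"series": [[[0.3,-1.5,0,0,0,0.005,0],[0.8,-4,0,0,0,0.015,0],[1.5,-8,0,0,0,0.03,0],[2.4,-12.5,0,0,0,0.045,0],[3.2,-17,0,0,0,0.06,0],[4.2,-22,0,0,0,0.075,0],[5.2,-27,0,0,0,0.09,0],[6.3,-32,0,0,0,0.105,0],[7.5,-37,0,0,0,0.12,0],[8.3,-41,0,0,0,0.133,0],[8.9,-44,0,0,0,0.133,0],[9.17,-45.31,0,0,0,0.133,0]]]}'; python3 -m handwheel '{"series": [[[0,0,0,0,0,0,0],[0,0,0,0,0,0,0]]]}'
python3 - <<'E'
from h import *
w=snap("wrist","w10");t=snap("top","t10");s=snap("scene","s10")
T=status.sense();print(T["tool_pos"],T["tcp_rot"])
p=np.array(T["tool_pos"]);u=np.array([.9945,.1045,0])
for nm,d in(("w",w),("t",t),("s",s)):
    for L,dz in((115,24),(65,24),(165,24)):print(nm,L,proj(d,p+L*u+[0,0,dz]).round(1),end=" ")
    print("jar",proj(d,[609.5,218,118]).round(1))
E
```

```text
time: 23.12
tool_pos: [493.3, 208.2, 213.4]
tcp_rot: [-180.0, 0.1, 6.1]
ft_force: [0.5, -1.0, -0.6]
finger_gap: 12.0
grip_force: 87.8
time: 23.38
tool_pos: [494.5, 205.3, 213.8]
tcp_rot: [180.0, 0.0, 6.0]
ft_force: [0.3, -0.7, -1.1]
finger_gap: 11.9
grip_force: 87.8
[494.74323537 205.1868514  214.03660042] [ 1.79992629e+02 -2.86885062e-03  5.91987812e+00]
w 115 [256.6  -0.7] w 65 [256.6 134.3] w 165 [ 256.6 -181.1] jar [255.   58.1]
t 115 [134.3 159.1] t 65 [135.8 185.8] t 165 [132.9 133.2] jar [151.3 174.1]
s 115 [333.9  82.1] s 65 [312.8  75.1] s 165 [356.1  89.4] jar [325.6 126.5]
```

Run:
```python
from h import *
A=np.load("pics/w8.npz")["img"]
g=lambda n:cv2.cvtColor(np.load(f"pics/{n}.npz")["img"],cv2.COLOR_RGB2GRAY)
a=g("w8")
for n in("w9","w10"):
    b=g(n)
    for nm,(x0,x1,y0,y1) in dict(neck=(244,278,140,178),rimnear=(225,290,95,135),rimL=(150,200,5,70),rimR=(320,370,5,70),bowl=(225,300,20,90)).items():
        T=a[y0:y1,x0:x1];X,Y=max(x0-25,0),max(y0-25,0)
        S=b[Y:y1+25,X:x1+25];m=cv2.matchTemplate(S,T,cv2.TM_CCOEFF_NORMED);_,v,_,l=cv2.minMaxLoc(m);print(n,nm,"shift",X+l[0]-x0,Y+l[1]-y0,round(v,2))
for n in("w8","w9","w10"):
    d=np.load(f"pics/{n}.npz");print(n,[d["img"][y,262].tolist()[0] for y in range(0,180,6)])
```

```text
w9 neck shift -5 -1 0.9
w9 rimnear shift -5 0 0.93
w9 rimL shift -5 -1 0.94
w9 rimR shift -6 1 0.98
w9 bowl shift -4 0 0.89
w10 neck shift -5 -1 0.93
w10 rimnear shift -5 0 0.89
w10 rimL shift -5 0 0.9
w10 rimR shift -7 2 0.97
w10 bowl shift -5 1 0.87
w8 [186, 191, 189, 195, 194, 215, 205, 197, 195, 193, 192, 187, 186, 181, 191, 166, 156, 141, 106, 213, 215, 179, 213, 213, 212, 213, 209, 207, 52, 65]
w9 [175, 182, 183, 187, 189, 185, 197, 198, 184, 186, 188, 178, 173, 176, 187, 153, 148, 134, 137, 205, 205, 170, 204, 207, 205, 203, 203, 197, 52, 70]
w10 [177, 187, 177, 198, 179, 181, 187, 194, 184, 183, 196, 191, 181, 179, 180, 156, 149, 119, 130, 200, 201, 173, 199, 201, 201, 199, 196, 194, 45, 64]
```

The strainer sits in the gripper just as it sat in the pan, with no change in pitch. I'll cross-check the mouth centre from the earlier unobstructed images, then lower.

```bash
python3 - <<'E'
from h import *
for n in("t7","s7"):
    d=np.load(f"pics/{n}.npz");g=d["img"].max(2)
    p=proj(d,[609.5,218,118]);sx=np.linalg.norm(proj(d,[609.5,259,118])-p)
    x,y=p.round().astype(int);w=int(sx*1.6)
    m=np.zeros_like(g);m[y-w:y+w,x-w:x+w]=(g[y-w:y+w,x-w:x+w]<85)
    P=np.array([proj(d,[609.5+41*np.cos(q),218+41*np.sin(q),118]) for q in np.linspace(0,6.28,40)]).round().astype(np.int32)
    best=[]
    for dx in range(-20,21,2):
        for dy in range(-20,21,2):
            ring=np.zeros_like(g)
            pass
    n_,l,st,c=cv2.connectedComponentsWithStats(m)
    print(n,p.round(1),sx.round(1))
    for i in range(1,n_):
        if st[i,4]>40:print(st[i],c[i].round(1),"->",cast(d,*c[i],118).round(1))
    yy=int(p[1]);xx=int(p[0]);print("row",g[yy,xx-34:xx+35:2].tolist());print("col",g[yy-30:yy+31:2,xx].tolist())
E
python3 -m handwheel '{"series": [[[-0.05,0.05,0.4,0,0,0,0],[-0.09,0.08,1,0,0,0,0],[-0.09,0.08,1.8,0,0,0,0],[-0.09,0.08,2.6,0,0,0,0],[-0.09,0.08,3.4,0,0,0,0],[-0.09,0.08,4.0,0,0,0,0],[-0.09,0.08,4.4,0,0,0,0],[-0.09,0.08,4.4,0,0,0,0]]]}'
```

```text
t7 [151.3 174.1] 19.4
[128 148  42  45 934] [148.4 166.2] -> [626.7 225.  118. ]
[139 172  43  33 338] [165. 195.] -> [564.5 187.5 118. ]
row [138, 144, 141, 139, 139, 140, 140, 124, 70, 72, 82, 62, 66, 67, 80, 123, 148, 150, 148, 149, 147, 145, 139, 128, 87, 62, 59, 120, 116, 119, 87, 77, 114, 131, 145]
col [104, 99, 98, 87, 75, 93, 72, 48, 59, 61, 61, 60, 61, 82, 136, 150, 146, 147, 147, 148, 147, 147, 145, 120, 66, 118, 90, 94, 70, 69, 70]
s7 [325.6 126.5] 12.1
[309 117  34  22 462] [325.9 127.5] -> [611.9 215.4 118. ]
row [148, 146, 149, 149, 151, 157, 157, 163, 167, 72, 64, 77, 74, 76, 78, 82, 81, 77, 80, 75, 73, 74, 108, 91, 71, 52, 131, 192, 191, 191, 193, 173, 116, 116, 147]
col [179, 182, 182, 182, 187, 188, 186, 180, 184, 184, 86, 56, 86, 121, 73, 77, 76, 77, 91, 100, 62, 88, 166, 76, 107, 166, 153, 92, 95, 95, 93]
time: 24.52
tool_pos: [493.6, 205.3, 169.7]
tcp_rot: [180.0, 0.0, 6.0]
ft_force: [0.0, -0.8, 0.1]
finger_gap: 12.1
grip_force: 87.9
```

The mouth centre is confirmed at about (610,217.5). Now the last 20 mm down.

```bash
python3 -m handwheel '{"series": [[[0,0,0.4,0,0,0,0],[0.03,0.03,0.9,0,0,0,0],[0.05,0.03,1.3,0,0,0,0],[0.05,0.03,1.7,0,0,0,0],[0.05,0.03,1.95,0,0,0,0],[0.05,0.03,1.95,0,0,0,0],[0.05,0.03,1.95,0,0,0,0],[0.05,0.03,1.95,0,0,0,0],[0.05,0.03,1.95,0,0,0,0]]]}'
python3 - <<'E'
from h import *
T=status.sense();print(T["tool_pos"],T["qd"].round(2),T["ft_force"])
w=snap("wrist","w11");s=snap("scene","s11");t=snap("top","t11")
a=cv2.cvtColor(np.load("pics/w8.npz")["img"],6+1);b=cv2.cvtColor(w["img"],cv2.COLOR_RGB2GRAY)
for nm,(x0,x1,y0,y1) in dict(neck=(244,278,140,178),rimnear=(225,290,95,135),rimL=(150,200,5,70),rimR=(320,370,5,70)).items():
    X,Y=x0-25,max(y0-25,0);m=cv2.matchTemplate(b[Y:y1+25,X:x1+25],a[y0:y1,x0:x1],cv2.TM_CCOEFF_NORMED);_,v,_,l=cv2.minMaxLoc(m);print(nm,X+l[0]-x0,Y+l[1]-y0,round(v,2))
# strainer rim blob in scene: compare with prediction
p=proj(s,[610,217.5,166.5]);g=s["img"].max(2);x,y=p.round().astype(int)
print("rim centre pred",p.round(1),"pred L/R/T/B",[proj(s,[610+50*np.cos(q),217.5+50*np.sin(q),166.5]).round(1).tolist() for q in np.radians([38+180+0,38,128,-52])])
print("row",g[y,x-30:x+31:2].tolist());print("col",g[y-24:y+40:2,x].tolist())
E
```

```text
time: 25.65
tool_pos: [494.3, 205.1, 150.6]
tcp_rot: [-180.0, -0.0, 6.0]
ft_force: [-0.9, 0.0, -0.8]
finger_gap: 11.9
grip_force: 87.9
[494.32924464 205.06121698 150.64717369] [-0.03 -0.   -0.04  0.04 -0.05 -0.04] [-0.88987888  0.00297305 -0.78692511]
neck -5 -1 0.92
rimnear -5 0 0.89
rimL -5 0 0.94
rimR -7 2 0.97
rim centre pred [328.9 110. ] pred L/R/T/B [[307.1, 109.8], [350.8, 110.1], [326.2, 97.1], [331.9, 123.9]]
row [96, 101, 113, 153, 140, 148, 117, 116, 131, 135, 142, 143, 146, 151, 150, 147, 141, 133, 128, 119, 109, 100, 86, 126, 146, 155, 178, 181, 180, 179, 182]
col [177, 174, 178, 177, 179, 171, 148, 87, 101, 113, 124, 137, 147, 160, 165, 158, 145, 148, 146, 86, 87, 71, 74, 68, 69, 47, 51, 164, 73, 112, 165, 147]
```

The strainer rim shows up in the scene where predicted, level and still, with its bowl about 11 mm above the jar's rim. Handing in.

```bash
python3 -c "
from bench import r
print(r.hand_in())"
```

```text
the job is handed in; nothing more can be done
None
```

The job is handed in at about 26 s of the 72 s allowed, but `hand_in()` returned no verdict. By my measurements the knife levered the lid up and pushed it back to its stop, the knife is back on the board, and the strainer is held level and still over the jar's mouth, about 11 mm above the rim.

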